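Bring the marble tray to the funnel

ROBOT

A 7-joint arm with a two-finger parallel gripper is mounted at the origin on the work surface. World frame = base frame: x ahead of the robot, y to its left, z up, the work surface at z = 0. Lengths are in mm, angles in rad, forces in N, time in s.
With the tool pointing down it reaches from about 400 to 875 mm from the base axis. Payload 4.4 kg.
Tool frame: the origin (TCP) lies at the very end of the fingers, on their centre line; the grasp point (between the pads) lies 19 mm behind it; y points along the fingers, z is the direction in which the jaws open and shut, and the axes are right-handed (so a half turn about y gives the same grasp; the last joint's range is limited). The gripper opens to 85 mm and grips with 20 to 120 N. Pads are 22 mm wide; open, the fingers measure 114 mm over their backs; the gripper's body (76 mm by 85 mm) begins 54 mm behind the grasp point. The pads swing forward as they close: fully open they stand 13 mm farther back than shut.
Start: joints at [-1.261, 0.628, 0.038, 1.517, -0.027, 0.996, -0.02], TCP at [238.538, 604.663, 231.313] pointing down, gripper open.
Joint ranges: [-3.06, 3.06], [-0.37, 2.12], [-1.25, 1.32], [0.18, 2.47], [-1.1, 4.24], [0.23, 1.98], [-2.94, 2.94]. Speed limits (rad/s): [2.57, 2.57, 3.14, 3.14, 3.14, 3.14, 3.14].

INTERFACE

Orientations are given as [roll, pitch, yaw] about the fixed x, y, z axes, in that order (R = Rz(yaw) Ry(pitch) Rx(roll)).
In Python, from cell import read_state, get_image, finish_job gives the robot as it stands. The module is installed in compiled form; this text tells all that it offers.
- The arm moves only by the tool servo_tool, never from a script. Its argument "increments" is a list of rows, each an object of numbers: "dx", "dy", "dz": the shift along the world's x, y, z in cm; "ax", "ay", "az": the turn, a rotation vector about the world's x, y, z in rad; "claw": the closure, from -1 (fully open) to 1 (shut). A call has 1 to 8 rows; each row is the pose to reach, as a shift and turn from the pose commanded when the call began; what a row does not reach only later rows make up. A row lasts 1/12 s, in which the tool goes at most 41.7 mm and 7.16 degrees, less where a joint would pass 70% of its speed; a pose out of reach is approached as far as the arm can. A call with a gripper value outside its range is refused whole. The fingers move at their own pace and stop on an object; the grip force is fixed at half the most. Time passes only in rows, so rows that repeat a pose let the fingers close. It gives the time, the measured TCP pose, the force and the opening at its end, in the units of the state.
- read_state(): the state, without advancing time (a new reading comes with each control period).
- get_image(name): name is "scene" or "side" or "wrist"; returns a dict with "color" (384x512x3 uint8, red, green, blue), "fov_y" (degrees; the focal length in pixels is half the picture's height over the tangent of half this angle, whatever the lens; pixels are square), "cx", "cy" (the principal point, pixels), "R" (3x3) and "t" (3): a world point X has camera coordinates R X + t. Camera axes: x right, y down, z forward; pixel columns grow to the right and rows downward; lengths in mm; the calibration is good to about 2 mm. The wrist camera is an equidistant fisheye: a pixel r from the principal point sees the ray r / f radians off the axis. A picture is of the moment at which its call begins. There is no depth.
- finish_job(): hands the job in, once; it reports no verdict.
The state is a dict: "clock": time; "qpos": joint angles; "qd": joint speeds; "tau": joint torques, N m; "eef_pos": TCP position; "tool_rot": TCP orientation; "force": force on the tool from outside, world axes, zero at the start; "torque": the same for the moment, N m; "width": finger opening in mm.
Only numpy, scipy, OpenCV 4.12 (cv2) and the standard library are available. Lean on these libraries where they do the work, as an engineer would, in place of code of your own. Each camera call takes 0.05 s, during which the arm holds its last target.

TASK

Slide the dock's transport lock all the way to its open end stop, then lift the dished tray out of the dock by its arch. In the air give it a quarter turn (as measured from how it sat in the dock) and bring its pouring lip just above the middle of the marble tower's funnel without touching it, keeping the tray level and the loose ball in the middle of the dish the whole time. Finish holding the tray still there, level, ball centred, and leave the tower, the closed post, the jar and the loose cardboard tube undisturbed.

Things in the scene. Friction and masses are not known exactly. Their poses are not given: they have to be found in the camera images.
- dock: Fixed plywood board 12 mm thick on the table, 245 mm long (its x from -75 to +170 mm), 170 mm wide. Origin on its underside below the centre of the tray's seat; x points from the seat to the lock, z up. The seat: four 8 mm high rails round the tray's square foot, 3 mm play, so the tray must first rise straight up over 10 mm. The lock's aluminium track runs along y at x = 140 mm.
- lock (a joint): Travel of the transport lock, m: 0 = locked, 0.06 = fully open, at its end stop. Opens along the dock's +y, stays where it is left (friction about 2 N), starts between 0 and 0.015. Closed, its tongue lies over the tray's tab and blocks lifting; clear of the tab from about 0.032 on.
- lock_top (a point): Centre of the top of the lock's black grip, 96.5 mm above the table, at dock x = 140 mm, y = -30 mm + joint value. Grip: 28 mm (dock x) by 20 mm (dock y), 40 mm tall; right below its foot a 7 mm thick, 30 mm wide tongue reaches 48 mm towards the tray. Free above and beside; the tray's arch stands 140 mm away towards dock -x and is 55 mm higher.
- tray: Loose white dished tray with a fixed arch, 280 g (+-25 %), rim 164 mm across. Origin: underside centre of its 70 mm square foot, z up; starts in the dock, axes along the dock's, origin 12 mm above the table. Pouring lip at tray -x; locking tab at +x (30 mm wide, ends 111 mm from the centre, top at z = 34 mm). It balances when held at the middle of the arch's bar.
- arch (a point): Middle of the top face of the arch's straight level bar, 140 mm straight above the tray's origin (152 mm above the table at the start); tray's axes. The bar runs along tray y, 180 mm long, 14 mm thick (tray x), 16 mm high; legs at y = +-85 mm. Nothing else is higher on the tray. Grasp the bar across its thickness from above.
- dish (a point): Lowest point of the dish's surface, 16 mm above the tray's origin. The dish is a shallow cone: it rises at 8 deg to radius 45 mm, then at 24 deg to the rim (radius 82 mm, 39 mm above the tray's origin). The ball starts here and rolls off when the tray tilts more than 8 deg or is jerked.
- lip (a point): End of the pouring lip, upper face: tray frame x = -122 mm, y = 0, z = 40 mm, i.e. 100 mm lower than the bar's top. The lip is a 44 mm wide trough; its underside is 5 mm below this point, the dish behind it hangs lower (underside at z = 34 mm at 80 mm from the tray's centre, 18 mm at 45 mm).
- ball_center (a point): Centre of the loose wooden ball, 40 mm in diameter, 25 g, resting in the middle of the dish; it rolls freely. Its top is 56 mm above the tray's origin, 68 mm below the bar.
- tower: Marble tower, fixed, left or right of the dock: upright cardboard tube 52 mm in diameter on a 100 mm plywood disc, with an open white funnel on top, 84 mm across, rim 127 mm above the table. Origin at the centre of its underside; upright.
- funnel (a point): Centre of the tower's funnel mouth, level with its rim, 127 mm above the table.
- post: Closed post, loose bystander on the other side of the dock from the tower: same disc and tube, but a flat closed cap 72 mm across instead of a funnel; 107 mm tall. Origin at its underside.
- jar: Bystander: loose clear jar, 60 mm in diameter, 85 mm tall; origin at its underside.
- tube: Bystander: loose cardboard tube standing on end, 48 mm in diameter, 75 mm tall; origin at its underside.

How it is judged (in metres and radians):
On the way, in this order (a step that is already met when the one before it is completed fails the run):
1. the transport lock is slid to its open end stop (value of joint lock above 0.056 m), for 0.2 s.
2. the tray is lifted out of the dock, not yet turned, ball in the middle (z of tray in the frame of dock above 0.035 m and angle between the x axis of tray and the x axis of dock, either way round below 0.6 rad and horizontal distance between ball_center and tray below 0.025 m), for 0.1 s.
At the end, for the whole second after the job is handed in: Lock within 6 mm of its open stop; tray carried by the fingers alone, a quarter turn (+-0.22 rad) from docked heading, lip end within 30 mm sideways of the funnel centre and 5-80 mm above its rim, tilt under 0.1 rad, ball within 12 mm of the centre, all at rest (value of joint lock above 0.054 m and angle between the x axis of tray and the y axis of dock, either way round below 0.22 rad and horizontal distance between lip and funnel below 0.03 m and z of lip in the frame of funnel between 0.005 and 0.08 m and angle between tray's own z axis and vertical below 0.1 rad and horizontal distance between ball_center and tray below 0.012 m and z of ball_center in the frame of tray below 0.05 m and linear speed of tray below 0.02 m/s and linear speed of ball below 0.04 m/s and contact force between tray and the fingers above 1 N and contact force between tray and dock below 0.2 N and contact force between tray and tower below 0.2 N and contact force between tray and post below 0.2 N and contact force between tray and jar below 0.2 N and contact force between tray and tube below 0.2 N); the arm keeps its last pose, push and grip.
It fails at once if the ball rolls out of the middle of the dish (more than 30 mm off centre) (horizontal distance between ball_center and tray above 0.03 m).
It fails at once if the tray is tipped by more than 0.2 rad (angle between tray's own z axis and vertical above 0.2 rad).
It fails at once if the tray knocks against the tower (contact force between tray and tower above 1 N).
It fails at once if the post, the jar or the loose tube is pushed by more than 30 mm (distance of any of post, jar, tube from where it was at the start of the episode above 0.03 m).
It also fails if it takes over 64 s, if anything falls off the work surface, if the arm or the gripper's body presses on something with over 40 N, if the wrist force passes 120 N, or if a joint passes its speed limit or range.

## Working session

There is one attempt and no reset: what is moved stays moved. The work goes in short steps, Python scripts to look and compute and a tool call to move; the robot and the scene stay as the last step left them, time stands still between calls to the robot, and variables do not carry over. Pictures are saved under pics/ and viewed, and the job is handed in when it is done.

Besides the shell and the picture viewer there is one more tool, called after "Emit:" as name(argument=value, ...) on one line, values as JSON. servo_tool: Moves the arm, as the interface text tells. Its arguments: {"type":"object","properties":{"increments":{"type":"array","items":{"type":"object","properties":{"dx":{"type":"number"},"dy":{"type":"number"},"dz":{"type":"number"},"ax":{"type":"number"},"ay":{"type":"number"},"az":{"type":"number"},"claw":{"type":"number"}}}}},"required":["increments"]}

```bash
mkdir -p pics; cat > h.py <<'E'
import numpy as np, cv2
from cell import read_state, get_image, finish_job
def snap(n,f):
    im=get_image(n); cv2.imwrite('pics/'+f,cv2.cvtColor(im['color'],cv2.COLOR_RGB2BGR))
    np.savez('pics/'+f+'.npz',**im); return im
def load(f): return dict(np.load('pics/'+f+'.npz'))
def foc(im): return 384/2/np.tan(np.radians(float(im['fov_y']))/2)
def ray(im,u,v,fish=False):
    f=foc(im); x=(u-im['cx'])/f; y=(v-im['cy'])/f
    if fish:
        r=np.hypot(x,y); d=np.array([x/r*np.sin(r),y/r*np.sin(r),np.cos(r)]) if r>0 else np.array([0,0,1.])
    else: d=np.array([x,y,1.])
    R=im['R']; return -R.T@im['t'], R.T@d
def atz(im,u,v,z,fish=False):
    c,d=ray(im,u,v,fish); return c+d*(z-c[2])/d[2]
def proj(im,X):
    p=im['R']@np.array(X,float)+im['t']; f=foc(im); return im['cx']+f*p[0]/p[2], im['cy']+f*p[1]/p[2]
def projf(im,X):
    p=im['R']@np.array(X,float)+im['t']; f=foc(im); th=np.arctan2(np.hypot(p[0],p[1]),p[2]); a=np.arctan2(p[1],p[0])
    return im['cx']+f*th*np.cos(a), im['cy']+f*th*np.sin(a)
E
python3 - <<'E'
from h import *
for n in ['scene','side','wrist']:
    im=snap(n,n+'0.png'); print(n,im['fov_y'],-im['R'].T@im['t'],im['R'][2])
s=read_state(); print(s)
E
```

```text
scene 54.147020368437765 [1217.21494839   31.63122156 1017.09763847] [-0.60031863 -0.02637074 -0.79932604]
side 56.574489653751606 [ 136.90784741 -440.78636298  657.03318701] [ 0.51895293  0.53414826 -0.66736308]
wrist 65.70646984690485 [160.84427331 635.68025147 373.976811  ] [ 0.2998162  -0.12042982 -0.9463651 ]
{'clock': 0.15, 'qpos': array([-1.26080123,  0.62916755,  0.03848471,  1.51810249, -0.02702426,
        0.99630312, -0.01995306]), 'qd': array([ 0.0009138 , -0.00215305, -0.00135239, -0.00252954,  0.00033794,
       -0.00108385,  0.0007209 ]), 'tau': array([ 1.76743135e-03, -5.63798940e+01,  1.22778140e+00, -1.93652916e+01,
        1.11448561e-02,  7.39911105e-03, -4.77571582e-07]), 'eef_pos': array([238.37133882, 604.21983646, 230.59049007]), 'tool_rot': array([-1.57225803e+00, -8.98696696e-06, -3.75789922e-01]), 'force': array([ 0.84528502, -1.22160588,  0.15930554]), 'torque': array([ 0.00843217,  0.01309623, -0.02411544]), 'width': 85.75476289723383}
```

View pics/scene0.png

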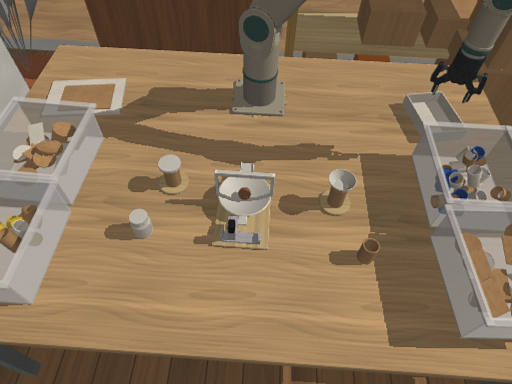

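View pics/side0.png

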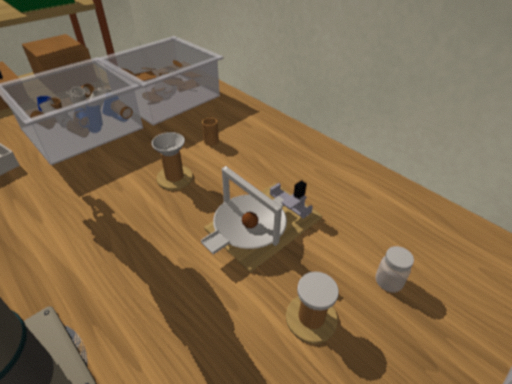

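View pics/wrist0.png

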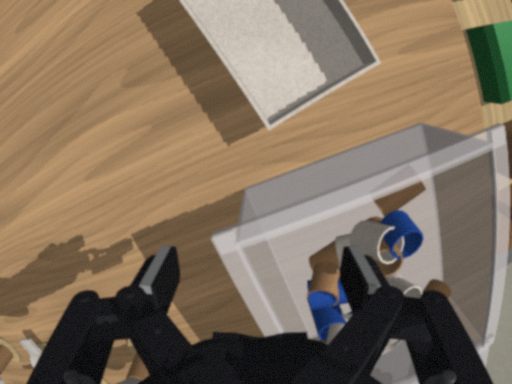

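```bash
python3 - <<'E'
from h import *
a=cv2.imread('pics/scene0.png'); b=cv2.imread('pics/side0.png')
cv2.imwrite('pics/z1.png',cv2.resize(a[150:260,140:390],(800,352),interpolation=cv2.INTER_CUBIC))
cv2.imwrite('pics/z2.png',cv2.resize(b[120:270,140:340],(800,600),interpolation=cv2.INTER_CUBIC))
E
```

```text
(no output)
```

View pics/z1.png

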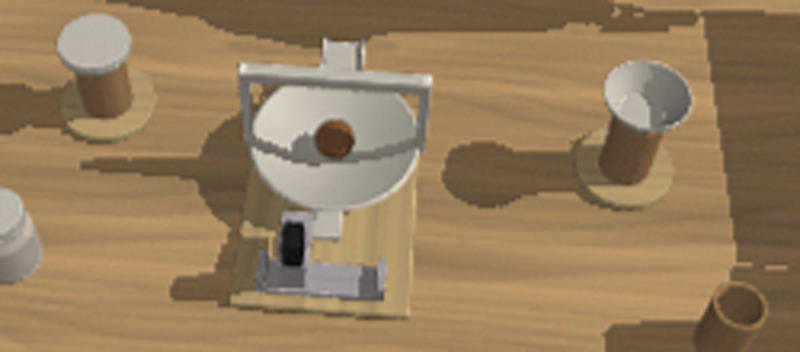

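View pics/z2.png

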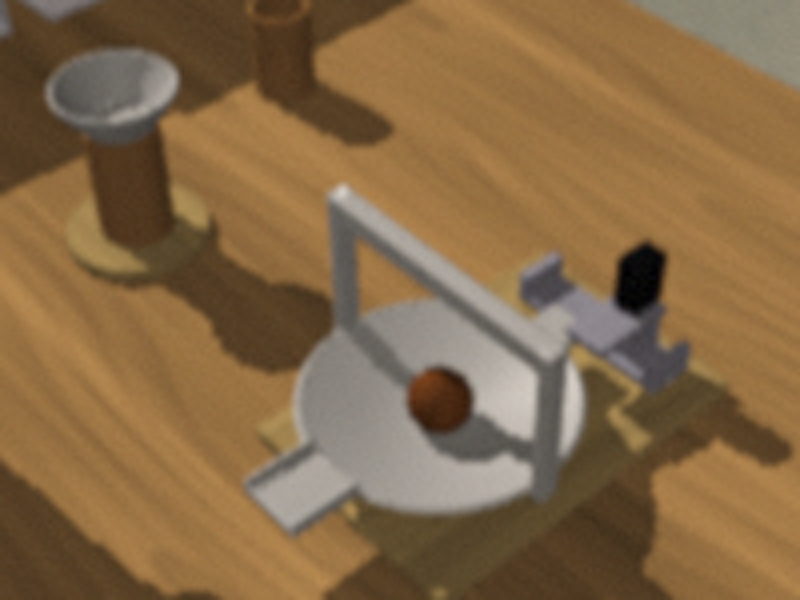

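```bash
cat > fit.py <<'E'
from h import *
from scipy.optimize import least_squares
S=load('scene0.png');D=load('side0.png')
s=lambda u,v:(140+u/3.2-.5,150+v/3.2-.5); d=lambda u,v:(140+u/4-.5,120+v/4-.5)
obs=[(S,(0,-90,152),s(240,67)),(S,(0,90,152),s(432,78)),(S,(0,0,48),s(334,139)),(S,(170,-85,6),s(230,299)),(S,(170,85,6),s(409,314)),
(D,(0,90,152),d(342,190)),(D,(0,-90,152),d(555,350)),(D,(0,0,48),d(440,400)),(D,(-122,22,52),d(247,485)),(D,(-122,-22,52),d(293,532))]
def res(p):
    c,n=np.cos(p[2]),np.sin(p[2]);o=[]
    for im,X,px in obs:
        W=(p[0]+c*X[0]-n*X[1],p[1]+n*X[0]+c*X[1],X[2]); o+=list(np.array(proj(im,W))-px)
    return o
if __name__=='__main__':
    r=least_squares(res,[600,0,0],loss='soft_l1'); print(r.x); print(np.round(r.fun.reshape(-1,2),1))
    for nm,a,b,z in [('grip',s(293,222),d(645,248),96.5),('funnel',s(647,95),d(113,94),127)]:
        A=atz(S,*a,z);B=atz(D,*b,z);print(nm,A,B)
    c,n=np.cos(r.x[2]),np.sin(r.x[2])
    g=np.array([[c,n],[-n,c]])@(atz(S,*s(293,222),96.5)[:2]-r.x[:2]);print('grip in dock',g)
    for nm,px,z in [('post',s(95,42),107),('tube',s(737,302),75),('jar',(138,216),85)]: print(nm,atz(S,*px,z))
E
python3 fit.py
```

```text
[ 5.19951327e+02 -1.98853129e+01 -5.76861772e-03]
[[-0.8  0.1]
 [-0.1  0.6]
 [ 0.   0.1]
 [-0.3  2.1]
 [ 0.2  1.5]
 [-2.8 -0.3]
 [ 0.7  1.6]
 [-0.7  0.2]
 [-0.9 -0.2]
 [ 0.   0.1]]
grip [648.86315808 -47.12804497  96.5       ] [666.463327   -44.99533234  96.5       ]
funnel [502.43395171 274.64106103 127.        ] [497.71085476 265.45885361 127.        ]
grip in dock [129.06683832 -26.49863986]
post [ 462.34276339 -261.49139022  107.        ]
tube [688.42128962 349.93741263  75.        ]
jar [ 652.51310868 -318.92792428   85.        ]
```

Emit:
servo_tool(increments=[{"dx": 2.1, "dy": -3.25, "az": -0.06}, {"dx": 4.2, "dy": -6.5, "az": -0.12}, {"dx": 6.3, "dy": -9.75, "az": -0.18}, {"dx": 8.4, "dy": -13, "az": -0.24}, {"dx": 10.5, "dy": -16.25, "az": -0.3}, {"dx": 12.6, "dy": -19.5, "az": -0.36}, {"dx": 14.7, "dy": -22.75, "az": -0.42}, {"dx": 16.8, "dy": -26, "az": -0.48}])

```text
invalid input at $.increments[0]: expected keys dx, dy, dz, ax, ay, az, claw
```

Emit:
servo_tool(increments=[{"dx": 2.1, "dy": -3.25, "az": -0.06}, {"dx": 4.2, "dy": -6.5, "az": -0.12}, {"dx": 6.3, "dy": -9.75, "az": -0.18}, {"dx": 8.4, "dy": -13, "az": -0.24}, {"dx": 10.5, "dy": -16.25, "az": -0.3}, {"dx": 12.6, "dy": -19.5, "az": -0.36}, {"dx": 14.7, "dy": -22.75, "az": -0.42}, {"dx": 16.8, "dy": -26, "az": -0.48}])

```text
invalid input at $.increments[0]: expected keys dx, dy, dz, ax, ay, az, claw
```

Emit:
servo_tool(increments=[{"dx": 2.1, "dy": -3.25, "az": -0.06}, {"dx": 4.2, "dy": -6.5, "az": -0.12}, {"dx": 6.3, "dy": -9.75, "az": -0.18}, {"dx": 8.4, "dy": -13, "az": -0.235}, {"dx": 8.4, "dy": -13, "dz": -2, "az": -0.235}, {"dx": 8.4, "dy": -13, "dz": -3, "az": -0.235}, {"dx": 8.4, "dy": -13, "dz": -3, "az": -0.235}])

```text
invalid input at $.increments[0]: expected keys dx, dy, dz, ax, ay, az, claw
```

```bash
python3 - <<'E'
from h import *
w=snap('wrist','w1.png');snap('scene','s1.png');snap('side','d1.png');s=read_state();print(s['eef_pos'],s['tool_rot'],s['qpos'],s['clock'])
print(projf(w,[658,-46,96.5]))
E
```

```text
[238.48900355 604.4422135  230.98957798] [-1.57146308e+00 -7.51637804e-06 -3.75861432e-01] [-1.26078297  0.62873634  0.03852388  1.51773126 -0.02700451  0.9963112
 -0.01999379] 0.3
(np.float64(81.09769115341459), np.float64(421.0179378372624))
```

View pics/w1.png

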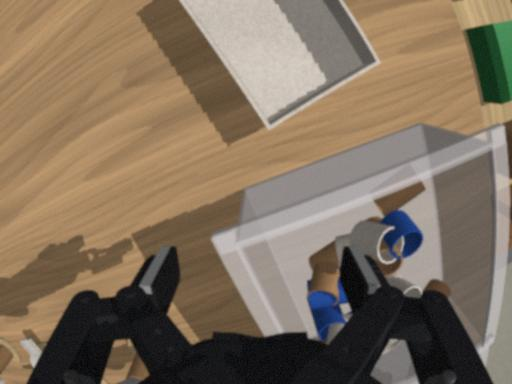

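View pics/d1.png

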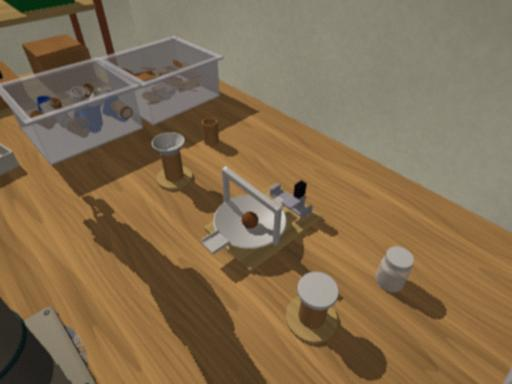

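All keys are needed in every row; nothing has moved yet. I'm sending the moves again.

Emit:
servo_tool(increments=[{"dx": 2.1, "dy": -3.25, "dz": 0, "ax": 0, "ay": 0, "az": -0.06, "claw": -1}, {"dx": 4.2, "dy": -6.5, "dz": 0, "ax": 0, "ay": 0, "az": -0.12, "claw": -1}, {"dx": 6.3, "dy": -9.75, "dz": 0, "ax": 0, "ay": 0, "az": -0.18, "claw": -1}, {"dx": 8.4, "dy": -13, "dz": 0, "ax": 0, "ay": 0, "az": -0.24, "claw": -1}, {"dx": 10.5, "dy": -16.25, "dz": 0, "ax": 0, "ay": 0, "az": -0.3, "claw": -1}, {"dx": 12.6, "dy": -19.5, "dz": 0, "ax": 0, "ay": 0, "az": -0.36, "claw": -1}, {"dx": 14.7, "dy": -22.75, "dz": 0, "ax": 0, "ay": 0, "az": -0.42, "claw": -1}, {"dx": 16.8, "dy": -26, "dz": 0, "ax": 0, "ay": 0, "az": -0.48, "claw": -1}])

```text
clock: 0.97
eef_pos: [407.2, 343.0, 231.5]
tool_rot: [-1.57, 0.0, -0.859]
force: [0.9, 0.4, 0.7]
width: 85.4
```

Emit:
servo_tool(increments=[{"dx": 2.1, "dy": -3.25, "dz": 0, "ax": 0, "ay": 0, "az": -0.06, "claw": -1}, {"dx": 4.2, "dy": -6.5, "dz": 0, "ax": 0, "ay": 0, "az": -0.12, "claw": -1}, {"dx": 6.3, "dy": -9.75, "dz": 0, "ax": 0, "ay": 0, "az": -0.18, "claw": -1}, {"dx": 8.4, "dy": -13, "dz": 0, "ax": 0, "ay": 0, "az": -0.24, "claw": -1}, {"dx": 10.5, "dy": -16.25, "dz": 0, "ax": 0, "ay": 0, "az": -0.3, "claw": -1}, {"dx": 12.6, "dy": -19.5, "dz": 0, "ax": 0, "ay": 0, "az": -0.36, "claw": -1}, {"dx": 14.7, "dy": -22.75, "dz": 0, "ax": 0, "ay": 0, "az": -0.42, "claw": -1}, {"dx": 16.8, "dy": -26, "dz": 0, "ax": 0, "ay": 0, "az": -0.48, "claw": -1}])

```text
clock: 1.63
eef_pos: [575.3, 83.0, 231.5]
tool_rot: [-1.57, 0.0, -1.339]
force: [0.3, 0.8, 0.2]
width: 85.6
```

Emit:
servo_tool(increments=[{"dx": 2.1, "dy": -3.25, "dz": 0, "ax": 0, "ay": 0, "az": -0.06, "claw": -1}, {"dx": 4.2, "dy": -6.5, "dz": 0, "ax": 0, "ay": 0, "az": -0.12, "claw": -1}, {"dx": 6.3, "dy": -9.75, "dz": 0, "ax": 0, "ay": 0, "az": -0.18, "claw": -1}, {"dx": 8.4, "dy": -13, "dz": 0, "ax": 0, "ay": 0, "az": -0.235, "claw": -1}, {"dx": 8.4, "dy": -13, "dz": -2, "ax": 0, "ay": 0, "az": -0.235, "claw": -1}, {"dx": 8.4, "dy": -13, "dz": -3, "ax": 0, "ay": 0, "az": -0.235, "claw": -1}, {"dx": 8.4, "dy": -13, "dz": -3, "ax": 0, "ay": 0, "az": -0.235, "claw": -1}])

```text
clock: 2.22
eef_pos: [656.5, -44.6, 198.3]
tool_rot: [-1.577, 0.001, -1.571]
force: [-1.1, 0.4, -0.9]
width: 85.4
```

```bash
python3 - <<'E'
from h import *
w=snap('wrist','w1.png');snap('side','d1.png');s=read_state();print(s['eef_pos'],s['tool_rot'],s['qpos'],s['clock'])
print(projf(w,[658,-46,96.5]),projf(w,[520,-20,152]))
E
```

```text
[657.93968709 -43.53188163 200.9037833 ] [-1.57241955e+00  1.37735167e-03 -1.56878900e+00] [-0.18104733  0.69970789  0.36115339  1.52574331 -0.28108817  0.96939808
  0.26461061] 2.3167
(np.float64(262.05668762510646), np.float64(191.93252037328097)) (np.float64(81.59609778244078), np.float64(183.05115124509535))
```

View pics/w1.png

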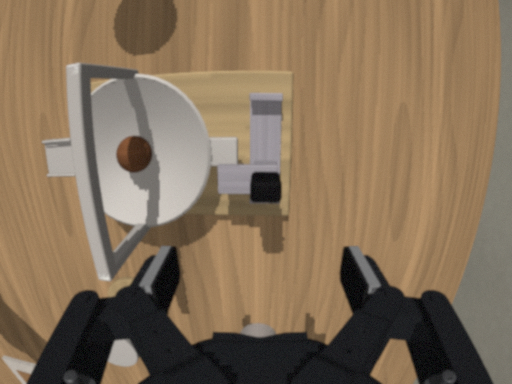

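View pics/d1.png

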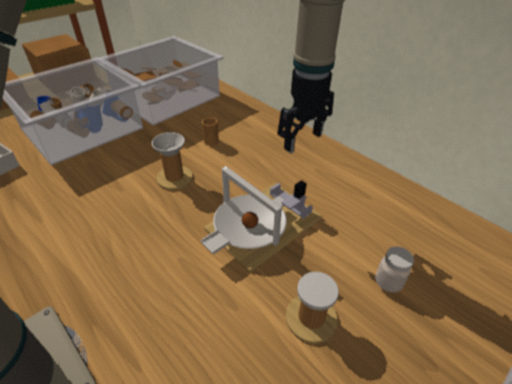

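```bash
python3 - <<'E'
from h import *
a=cv2.imread('pics/w1.png')
cv2.imwrite('pics/z3.png',cv2.resize(a[50:290,40:310],(675,600),interpolation=cv2.INTER_CUBIC))
cv2.imwrite('pics/z4.png',cv2.resize(a[150:220,210:300],(720,560),interpolation=cv2.INTER_CUBIC))
w=load('w1.png');print(-w['R'].T@w['t'])
E
```

```text
[657.10820589  39.14737363 341.90772129]
```

View pics/z3.png

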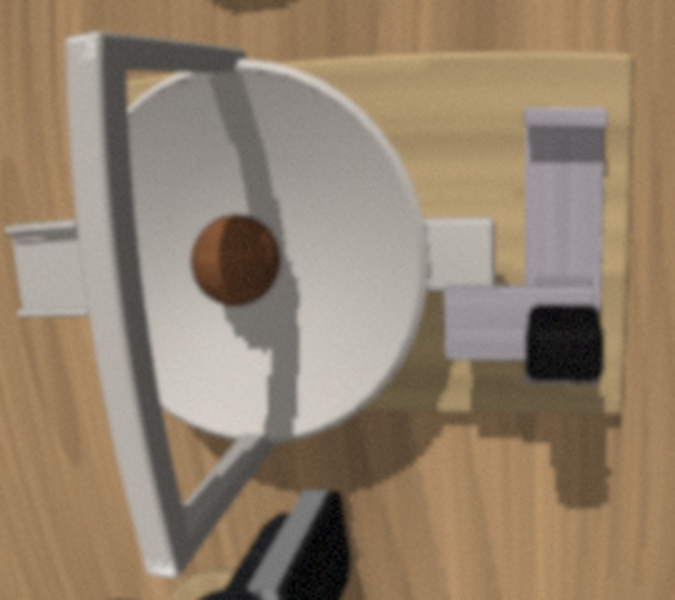

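View pics/z4.png

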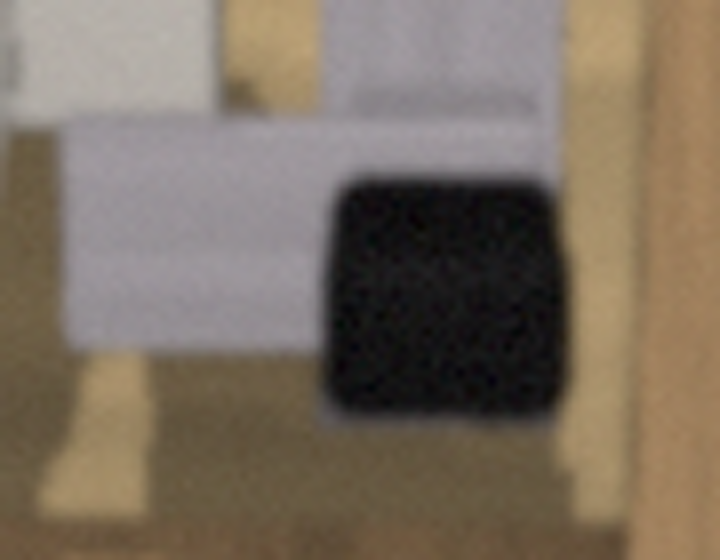

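```bash
python3 - <<'E'
from h import *
w=load('w1.png')
p=lambda u,v,z:np.round(atz(w,210+u/8-.5,150+v/8-.5,z,True),1)
print('tongue',p(62,118,56.5),p(65,352,56.5)); print('tab low',p(222,115,46))
print('grip',p(345,412,96.5),p(555,412,96.5),p(330,180,56.5),p(330,300,96.5))
q=lambda u,v,z:np.round(atz(w,40+u/2.5-.5,50+v/2.5-.5,z,True),1)
print('bar',q(86,36,152),q(163,572,152)); print('ball',q(235,260,48)); print('dock',q(630,55,12),q(618,412,12)); print('tab',q(493,220,46),q(495,287,46)); print('lip',q(10,230,52),q(20,315,52))
print('track',q(565,108,40),q(565,108,30))
E
```

```text
tongue [613.5 -30.8  56.5] [612.6 -61.7  56.5]
tab low [632.7 -33.1  46. ]
grip [649.7 -54.5  96.5] [672.9 -54.5  96.5] [646.8 -38.9  56.5] [648.2 -41.5  96.5]
bar [523.3  69.7 152. ] [ 521. -107.  152.]
ball [520.4 -19.6  48. ]
dock [690.1  63.1  12. ] [ 688.2 -103.9   12. ]
tab [632.6  -5.8  46. ] [632.9 -33.6  46. ]
lip [396.6   1.6  52. ] [394.4 -40.9  52. ]
track [661.4  39.1  40. ] [661.6  39.1  30. ]
```

Emit:
servo_tool(increments=[{"dx": 0.2, "dy": 0, "dz": -4, "ax": 0, "ay": 0, "az": 0, "claw": -1}, {"dx": 0.2, "dy": 0, "dz": -8, "ax": 0, "ay": 0, "az": 0, "claw": -1}, {"dx": 0.2, "dy": 0, "dz": -11, "ax": 0, "ay": 0, "az": 0, "claw": -1}, {"dx": 0.2, "dy": 0, "dz": -13, "ax": 0, "ay": 0, "az": 0, "claw": -1}, {"dx": 0.2, "dy": 0, "dz": -13, "ax": 0, "ay": 0, "az": 0, "claw": 0}, {"dx": 0.2, "dy": 0, "dz": -13, "ax": 0, "ay": 0, "az": 0, "claw": 1}, {"dx": 0.2, "dy": 0, "dz": -13, "ax": 0, "ay": 0, "az": 0, "claw": 1}, {"dx": 0.2, "dy": 0, "dz": -13, "ax": 0, "ay": 0, "az": 0, "claw": 1}])

```text
clock: 2.98
eef_pos: [662.4, -45.1, 73.9]
tool_rot: [-1.566, -0.0, -1.57]
force: [-0.1, 0.7, -0.3]
width: 38.6
```

Emit:
servo_tool(increments=[{"dx": 0, "dy": 0, "dz": 0, "ax": 0, "ay": 0, "az": 0, "claw": 1}, {"dx": 0, "dy": 0, "dz": 0, "ax": 0, "ay": 0, "az": 0, "claw": 1}, {"dx": 0, "dy": 0, "dz": 0, "ax": 0, "ay": 0, "az": 0, "claw": 1}])

```text
clock: 3.23
eef_pos: [661.4, -45.2, 73.9]
tool_rot: [-1.568, 0.001, -1.571]
force: [-2.0, 0.7, 6.5]
width: 26.7
```

```bash
python3 - <<'E'
from h import *
w=snap('wrist','w2.png');s=read_state();print(s['eef_pos'],s['width'],s['force'],s['clock'])
E
```

```text
[661.40739472 -45.23984979  73.88569737] 26.953197434249265 [-2.38914167  0.62139952  6.47802884] 3.2833
```

View pics/w2.png

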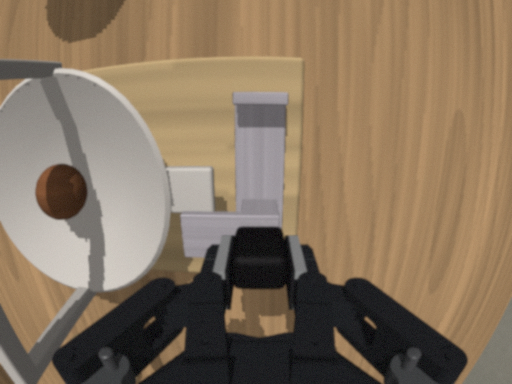

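Emit:
servo_tool(increments=[{"dx": 0, "dy": 0.8, "dz": 0, "ax": 0, "ay": 0, "az": 0, "claw": 1}, {"dx": 0, "dy": 1.6, "dz": 0, "ax": 0, "ay": 0, "az": 0, "claw": 1}, {"dx": 0, "dy": 2.4, "dz": 0, "ax": 0, "ay": 0, "az": 0, "claw": 1}, {"dx": 0, "dy": 3.2, "dz": 0, "ax": 0, "ay": 0, "az": 0, "claw": 1}, {"dx": 0, "dy": 4.0, "dz": 0, "ax": 0, "ay": 0, "az": 0, "claw": 1}, {"dx": 0, "dy": 4.7, "dz": 0, "ax": 0, "ay": 0, "az": 0, "claw": 1}, {"dx": 0, "dy": 5.2, "dz": 0, "ax": 0, "ay": 0, "az": 0, "claw": 1}])

```text
clock: 3.87
eef_pos: [661.9, 6.6, 73.9]
tool_rot: [-1.567, -0.001, -1.571]
force: [-1.9, -1.7, 7.4]
width: 26.9
```

Emit:
servo_tool(increments=[{"dx": 0, "dy": 0.2, "dz": 0, "ax": 0, "ay": 0, "az": 0, "claw": 1}, {"dx": 0, "dy": 0.4, "dz": 0, "ax": 0, "ay": 0, "az": 0, "claw": 1}, {"dx": 0, "dy": 0.6, "dz": 0, "ax": 0, "ay": 0, "az": 0, "claw": 1}, {"dx": 0, "dy": 0.6, "dz": 0, "ax": 0, "ay": 0, "az": 0, "claw": 1}])

```text
clock: 4.2
eef_pos: [661.9, 10.8, 73.9]
tool_rot: [-1.567, -0.002, -1.572]
force: [-1.6, -2.9, 8.3]
width: 26.8
```

```bash
python3 - <<'E'
from h import *
w=snap('wrist','w3.png');s=read_state();print(s['eef_pos'],s['width'],s['force'],s['clock'])
E
```

```text
[661.89264712  10.83124576  73.8861583 ] 26.965580120278876 [-1.13287136 -2.69402012  7.56342831] 4.25
```

View pics/w3.png

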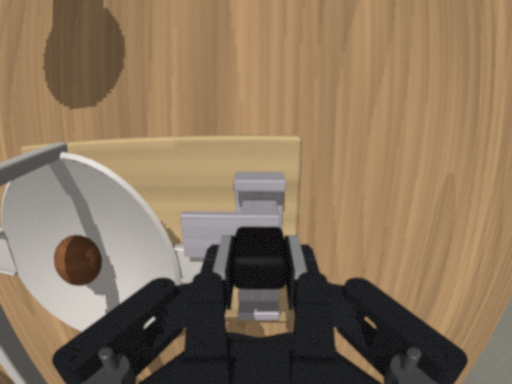

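Emit:
servo_tool(increments=[{"dx": 0, "dy": 0.2, "dz": 0, "ax": 0, "ay": 0, "az": 0, "claw": 1}, {"dx": 0, "dy": 0.4, "dz": 0, "ax": 0, "ay": 0, "az": 0, "claw": 1}, {"dx": 0, "dy": 0.4, "dz": 0, "ax": 0, "ay": 0, "az": 0, "claw": 1}])

```text
clock: 4.5
eef_pos: [661.9, 10.9, 73.9]
tool_rot: [-1.567, -0.007, -1.573]
force: [-1.1, -8.6, 6.2]
width: 26.4
```

Emit:
servo_tool(increments=[{"dx": 0, "dy": -0.4, "dz": 0, "ax": 0, "ay": 0, "az": 0, "claw": 1}, {"dx": 0, "dy": -0.5, "dz": 0, "ax": 0, "ay": 0, "az": 0, "claw": -1}, {"dx": 0, "dy": -0.5, "dz": 0, "ax": 0, "ay": 0, "az": 0, "claw": -1}, {"dx": 0, "dy": -0.5, "dz": 0, "ax": 0, "ay": 0, "az": 0, "claw": -1}, {"dx": 0, "dy": -0.5, "dz": 2, "ax": 0, "ay": 0, "az": 0, "claw": -1}, {"dx": 0, "dy": -0.5, "dz": 6, "ax": 0, "ay": 0, "az": 0, "claw": -1}, {"dx": 0, "dy": -0.5, "dz": 10, "ax": 0, "ay": 0, "az": 0, "claw": -1}, {"dx": 0, "dy": -0.5, "dz": 14, "ax": 0, "ay": 0, "az": 0, "claw": -1}])

```text
clock: 5.17
eef_pos: [660.0, 12.5, 212.4]
tool_rot: [-1.572, 0.0, -1.57]
force: [0.3, -1.2, 0.3]
width: 85.3
```

Emit:
servo_tool(increments=[{"dx": -3, "dy": -0.8, "dz": 0, "ax": 0, "ay": 0, "az": 0, "claw": -1}, {"dx": -7, "dy": -1.6, "dz": 0, "ax": 0, "ay": 0, "az": 0, "claw": -1}, {"dx": -11, "dy": -2.4, "dz": 0, "ax": 0, "ay": 0, "az": 0, "claw": -1}, {"dx": -13.9, "dy": -3.1, "dz": 0, "ax": 0, "ay": 0, "az": 0, "claw": -1}, {"dx": -13.9, "dy": -3.1, "dz": 0, "ax": 0, "ay": 0, "az": 0, "claw": -1}, {"dx": -13.9, "dy": -3.1, "dz": 0, "ax": 0, "ay": 0, "az": 0, "claw": -1}])

```text
clock: 5.67
eef_pos: [520.6, -19.0, 211.8]
tool_rot: [-1.571, 0.001, -1.571]
force: [1.2, -0.3, -0.3]
width: 85.3
```

```bash
python3 - <<'E'
from h import *
w=snap('wrist','w4.png');snap('scene','s4.png');snap('side','d4.png');s=read_state();print(s['eef_pos'],s['tool_rot'],s['width'],s['force'],s['clock'])
a=cv2.imread('pics/d4.png');b=cv2.imread('pics/s4.png')
cv2.imwrite('pics/z5.png',np.vstack([cv2.resize(a[140:270,180:340],(800,650))[:350],cv2.resize(b[150:260,180:290],(800,800))[350:600]]))
cv2.imwrite('pics/z5.png',cv2.resize(b[150:260,190:320],(709,600),interpolation=cv2.INTER_CUBIC))
print([np.round(projf(w,X)) for X in [(521,70,152),(521,-19.4,152),(521,-109,152)]])
E
```

```text
[523.30099126 -18.57871625 211.51579671] [-1.56883629e+00  1.35570844e-04 -1.56940592e+00] 85.517775016759 [-0.4505853  -0.85248022  0.51722411] 5.8167
[array([260.,  85.]), array([260., 209.]), array([260., 303.])]
```

View pics/w4.png

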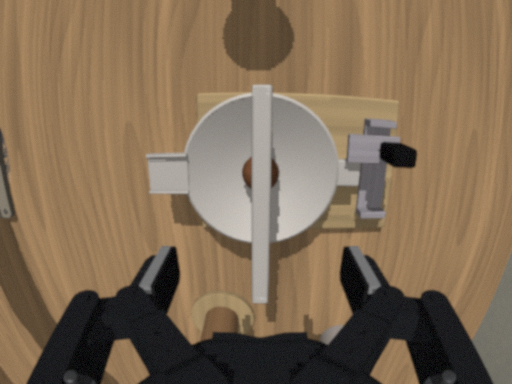

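View pics/z5.png

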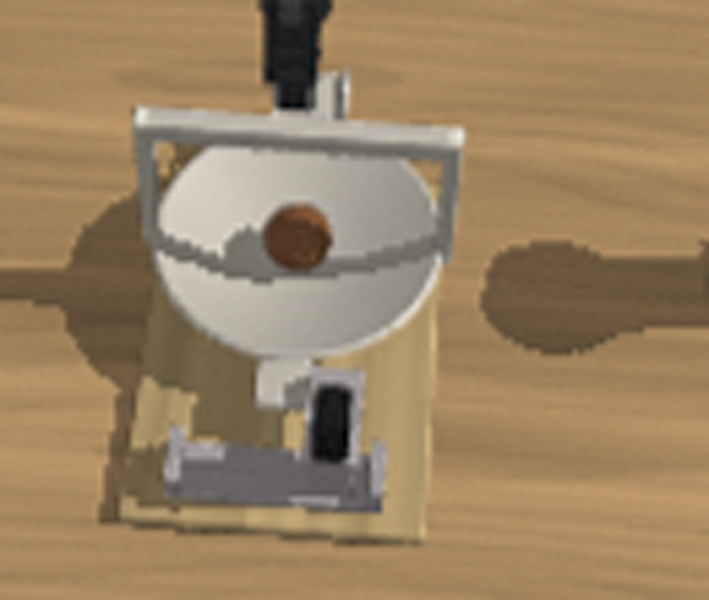

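```bash
python3 - <<'E'
from h import *
a=cv2.imread('pics/w4.png')
cv2.imwrite('pics/z6.png',cv2.resize(a[110:230,325:425],(500,600),interpolation=cv2.INTER_CUBIC))
w=load('w4.png')
for u,v,z in [(261.5,85,152),(260.5,303,152),(261,172,48),(347,136,56.5),(348,161,56.5),(358,186,46),(376,120,42),(372,217,42)]: print(np.round(atz(w,u,v,z,True),1))
E
```

```text
[521.8  69.9 152. ]
[ 521.3 -109.4  152. ]
[522.1 -19.4  48. ]
[611.5  22.4  56.5]
[614.5  -4.4  56.5]
[632.5 -35.7  46. ]
[649.1  39.7  42. ]
[657.  -76.5  42. ]
```

View pics/z6.png

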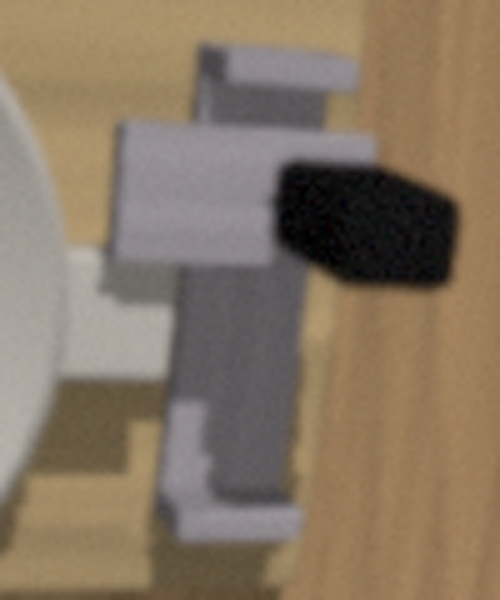

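```bash
python3 - <<'E'
from h import *
w=load('w4.png')
q=lambda u,v,z:np.round(atz(w,325+u/5-.5,110+v/5-.5,z,True),1)
print('tongue',q(122,122,56.5),q(112,255,56.5),q(112,258,49.5)); print('tab',q(70,247,46),q(105,247,46),q(60,378,46),q(168,378,46))
print([np.array(projf(w,X))*5-[1625-2.5,550-2.5] for X in [(612,-4.2,49.5),(612,-4.2,56.5),(605,-4.4,46),(632,-4.4,46)]])
E
```

```text
tongue [613.5  24.6  56.5] [613.2  -3.9  56.5] [615.5  -6.2  49.5]
tab [606.7  -4.7  46. ] [614.7  -4.5  46. ] [606.7 -34.7  46. ] [632.5 -34.7  46. ]
[array([ 97.53572991, 248.81074215]), array([106.37033295, 256.24145578]), array([ 62.66284063, 245.51107367]), array([178.35119111, 247.99045129])]
```

Emit:
servo_tool(increments=[{"dx": 0, "dy": 0, "dz": -3, "ax": 0, "ay": 0, "az": 0, "claw": -1}, {"dx": 0, "dy": 0, "dz": -6, "ax": 0, "ay": 0, "az": 0, "claw": -1}, {"dx": 0, "dy": 0, "dz": -8, "ax": 0, "ay": 0, "az": 0, "claw": -1}, {"dx": 0, "dy": 0, "dz": -8.6, "ax": 0, "ay": 0, "az": 0, "claw": -1}, {"dx": 0, "dy": 0, "dz": -8.6, "ax": 0, "ay": 0, "az": 0, "claw": -1}, {"dx": 0, "dy": 0, "dz": -8.6, "ax": 0, "ay": 0, "az": 0, "claw": -1}])

```text
clock: 6.32
eef_pos: [522.6, -19.4, 125.5]
tool_rot: [-1.57, -0.0, -1.571]
force: [0.4, 1.1, 1.3]
width: 85.3
```

```bash
python3 - <<'E'
from h import *
w=snap('wrist','w5.png');s=read_state();print(s['eef_pos'],s['tool_rot'],s['width'],s['force'],s['clock'])
E
```

```text
[522.96250327 -19.41615689 126.16690867] [-1.56867790e+00 -1.97197563e-04 -1.57059928e+00] 85.43805255060423 [-0.9117973  -0.6538944  -0.17092918] 6.3667
```

View pics/w5.png

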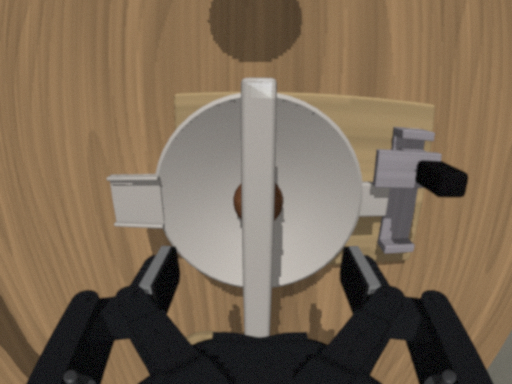

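Emit:
servo_tool(increments=[{"dx": 0, "dy": 0, "dz": 0, "ax": 0, "ay": 0, "az": 0, "claw": -0.3}, {"dx": 0, "dy": 0, "dz": 0, "ax": 0, "ay": 0, "az": 0, "claw": 0.1}, {"dx": 0, "dy": 0, "dz": 0, "ax": 0, "ay": 0, "az": 0, "claw": 0.4}, {"dx": 0, "dy": 0, "dz": 0, "ax": 0, "ay": 0, "az": 0, "claw": 0.5}, {"dx": 0, "dy": 0, "dz": 0, "ax": 0, "ay": 0, "az": 0, "claw": 0.57}, {"dx": 0, "dy": 0, "dz": 0, "ax": 0, "ay": 0, "az": 0, "claw": 0.62}, {"dx": 0, "dy": 0, "dz": 0, "ax": 0, "ay": 0, "az": 0, "claw": 0.67}, {"dx": 0, "dy": 0, "dz": 0, "ax": 0, "ay": 0, "az": 0, "claw": 0.72}])

```text
clock: 7.03
eef_pos: [521.6, -19.3, 125.5]
tool_rot: [-1.571, 0.0, -1.571]
force: [-0.7, -0.9, 2.2]
width: 13.0
```

Emit:
servo_tool(increments=[{"dx": 0, "dy": 0, "dz": 0, "ax": 0, "ay": 0, "az": 0, "claw": 0.8}, {"dx": 0, "dy": 0, "dz": 0, "ax": 0, "ay": 0, "az": 0, "claw": 0.9}, {"dx": 0, "dy": 0, "dz": 0, "ax": 0, "ay": 0, "az": 0, "claw": 1}, {"dx": 0, "dy": 0, "dz": 0, "ax": 0, "ay": 0, "az": 0, "claw": 1}, {"dx": 0, "dy": 0, "dz": 0, "ax": 0, "ay": 0, "az": 0, "claw": 1}])

```text
clock: 7.45
eef_pos: [521.6, -19.4, 125.6]
tool_rot: [-1.571, 0.0, -1.571]
force: [-1.2, -0.1, 5.4]
width: 12.8
```

```bash
python3 - <<'E'
from h import *
w=snap('wrist','w6.png');s=read_state();print(s['eef_pos'],s['tool_rot'],s['width'],s['force'],s['torque'],s['clock'])
E
```

```text
[521.63689322 -19.32838079 125.59189031] [-1.57048348e+00  1.59860273e-04 -1.57075122e+00] 12.971740035941595 [-0.66777047 -0.42950014  5.2842828 ] [0.0554651  0.20791626 0.03040712] 7.5
```

View pics/w6.png

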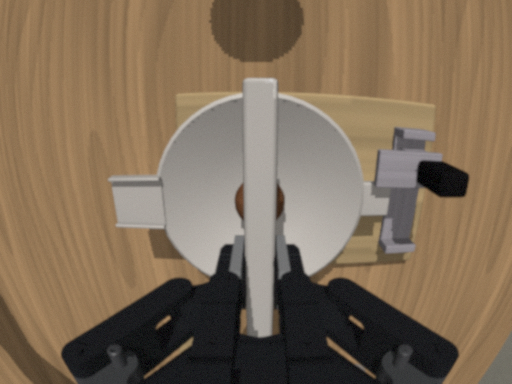

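Emit:
servo_tool(increments=[{"dx": 0, "dy": 0, "dz": 0.05, "ax": 0, "ay": 0, "az": 0, "claw": 1}, {"dx": 0, "dy": -0.02, "dz": 0.1, "ax": 0, "ay": 0, "az": -0.002, "claw": 1}, {"dx": 0, "dy": -0.06, "dz": 0.15, "ax": 0, "ay": 0, "az": -0.006, "claw": 1}, {"dx": 0, "dy": -0.1, "dz": 0.2, "ax": 0, "ay": 0, "az": -0.01, "claw": 1}, {"dx": 0, "dy": -0.14, "dz": 0.23, "ax": 0, "ay": 0, "az": -0.014, "claw": 1}, {"dx": 0, "dy": -0.17, "dz": 0.25, "ax": 0, "ay": 0, "az": -0.017, "claw": 1}, {"dx": 0, "dy": -0.18, "dz": 0.25, "ax": 0, "ay": 0, "az": -0.018, "claw": 1}])

```text
clock: 8.08
eef_pos: [521.5, -21.2, 127.7]
tool_rot: [-1.571, -0.0, -1.589]
force: [0.8, -0.1, -2.2]
width: 12.8
```

Emit:
servo_tool(increments=[{"dx": 0, "dy": 0, "dz": 0.04, "ax": 0, "ay": 0, "az": 0, "claw": 1}, {"dx": 0, "dy": 0, "dz": 0.1, "ax": 0, "ay": 0, "az": 0, "claw": 1}, {"dx": 0, "dy": 0, "dz": 0.18, "ax": 0, "ay": 0, "az": 0, "claw": 1}, {"dx": 0, "dy": 0, "dz": 0.26, "ax": 0, "ay": 0, "az": 0, "claw": 1}, {"dx": 0, "dy": 0, "dz": 0.32, "ax": 0, "ay": 0, "az": 0, "claw": 1}, {"dx": 0, "dy": 0, "dz": 0.35, "ax": 0, "ay": 0, "az": 0, "claw": 1}])

```text
clock: 8.58
eef_pos: [521.6, -21.1, 131.5]
tool_rot: [-1.571, 0.0, -1.589]
force: [-0.1, -0.2, -2.3]
width: 13.0
```

```bash
python3 - <<'E'
from h import *
w=snap('wrist','w7.png');s=read_state();print(s['eef_pos'],s['tool_rot'],s['width'],s['force'],s['torque'],s['clock'])
E
```

```text
[521.62747602 -21.13755615 131.45223613] [-1.57055698e+00  3.46665723e-05 -1.58884492e+00] 12.98654206370413 [-0.05228362  0.74558849 -3.32997292] [-0.01053046  0.0429901  -0.03471241] 8.6333
```

View pics/w7.png

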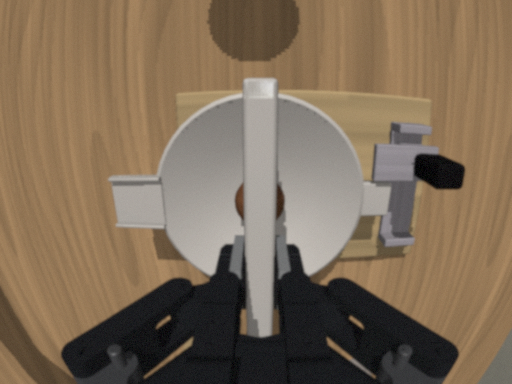

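Emit:
servo_tool(increments=[{"dx": 0, "dy": 0, "dz": 0.1, "ax": 0, "ay": 0, "az": 0, "claw": 1}, {"dx": 0, "dy": 0, "dz": 0.4, "ax": 0, "ay": 0, "az": 0, "claw": 1}, {"dx": 0, "dy": 0, "dz": 0.9, "ax": 0, "ay": 0, "az": 0, "claw": 1}, {"dx": 0, "dy": 0, "dz": 1.6, "ax": 0, "ay": 0, "az": 0, "claw": 1}, {"dx": 0, "dy": 0, "dz": 2.4, "ax": 0, "ay": 0, "az": 0, "claw": 1}, {"dx": 0, "dy": 0, "dz": 3.2, "ax": 0, "ay": 0, "az": 0, "claw": 1}, {"dx": 0, "dy": 0, "dz": 4.0, "ax": 0, "ay": 0, "az": 0, "claw": 1}, {"dx": 0, "dy": 0, "dz": 4.8, "ax": 0, "ay": 0, "az": 0, "claw": 1}])

```text
clock: 9.3
eef_pos: [521.7, -21.2, 180.5]
tool_rot: [-1.57, 0.0, -1.589]
force: [0.5, 0.2, -2.1]
width: 12.9
```

Emit:
servo_tool(increments=[{"dx": 0, "dy": 0, "dz": 0.8, "ax": 0, "ay": 0, "az": 0, "claw": 1}, {"dx": 0, "dy": 0, "dz": 1.6, "ax": 0, "ay": 0, "az": 0, "claw": 1}, {"dx": 0, "dy": 0, "dz": 2.4, "ax": 0, "ay": 0, "az": 0, "claw": 1}, {"dx": 0, "dy": 0, "dz": 3.2, "ax": 0, "ay": 0, "az": 0, "claw": 1}, {"dx": 0, "dy": 0, "dz": 4.0, "ax": 0, "ay": 0, "az": 0, "claw": 1}, {"dx": 0, "dy": 0, "dz": 4.8, "ax": 0, "ay": 0, "az": 0, "claw": 1}, {"dx": 0, "dy": 0, "dz": 5.4, "ax": 0, "ay": 0, "az": 0, "claw": 1}, {"dx": 0, "dy": 0, "dz": 5.8, "ax": 0, "ay": 0, "az": 0, "claw": 1}])

```text
clock: 9.97
eef_pos: [521.8, -21.2, 238.2]
tool_rot: [-1.57, 0.0, -1.589]
force: [-0.8, -0.2, -2.4]
width: 12.7
```

Emit:
servo_tool(increments=[{"dx": 0, "dy": 0, "dz": 0.3, "ax": 0, "ay": 0, "az": 0, "claw": 1}, {"dx": 0, "dy": 0, "dz": 0.4, "ax": 0, "ay": 0, "az": 0, "claw": 1}, {"dx": 0, "dy": 0, "dz": 0.4, "ax": 0, "ay": 0, "az": 0, "claw": 1}])

```text
clock: 10.22
eef_pos: [521.5, -21.1, 241.4]
tool_rot: [-1.571, 0.0, -1.589]
force: [-0.1, 0.3, -1.8]
width: 13.1
```

```bash
python3 - <<'E'
from h import *
w=snap('wrist','w8.png');d=snap('side','d8.png');snap('scene','s8.png');s=read_state();print(s['eef_pos'],s['tool_rot'],s['width'],s['force'],s['torque'],s['qpos'],s['clock'])
a=cv2.imread('pics/d8.png');b=cv2.imread('pics/s8.png')
cv2.imwrite('pics/z8.png',np.hstack([cv2.resize(a[60:260,120:320],(400,400)),cv2.resize(b[100:300,160:360],(400,400))]))
E
```

```text
[521.24168098 -21.1300537  240.93319545] [-1.57166371e+00 -1.30038664e-05 -1.58888036e+00] 12.902529643871729 [ 0.93926292 -0.92990927 -2.5980019 ] [ 0.05405191 -0.02193723 -0.00318578] [-0.30323274  0.46158     0.42108524  1.86871796 -0.24201906  0.86225196
  0.21949238] 10.3667
```

View pics/w8.png

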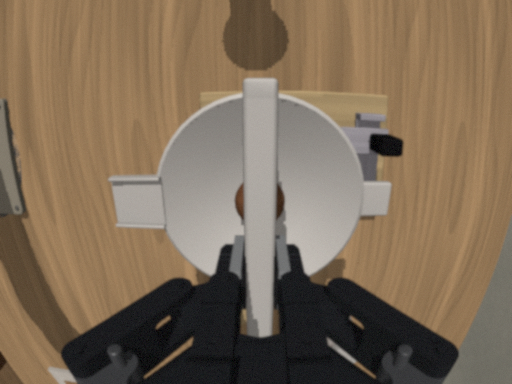

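View pics/z8.png

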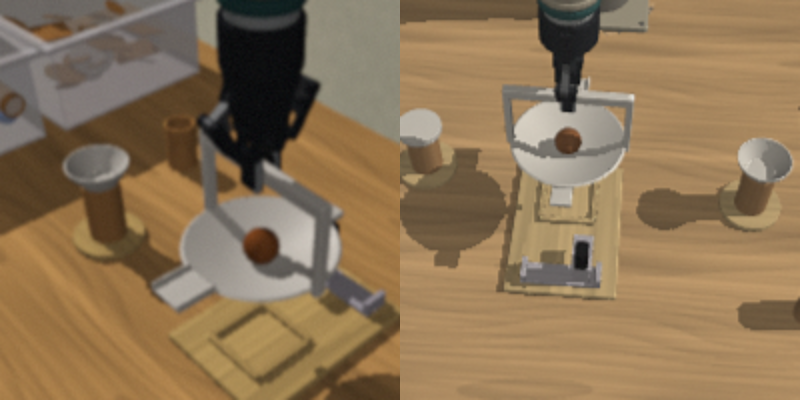

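```bash
python3 - <<'E'
from h import *
out=[]
for f,c,col in [('scene0.png',(341,180),0),('side0.png',(168,150),0)]:
    im=load(f); a=cv2.imread('pics/'+f)
    x0,y0=c[0]-35,c[1]-40; z=cv2.resize(a[y0:y0+80,x0:x0+70],None,fx=7,fy=7,interpolation=cv2.INTER_CUBIC)[:, :400] if 0 else cv2.resize(a[y0:y0+80,x0:x0+57],None,fx=7,fy=7,interpolation=cv2.INTER_CUBIC)
    for C,k in [((502,270),(0,255,0))]:
      for r,h in [(42,127),(50,0)]:
        t=np.linspace(0,2*np.pi,60)
        P=np.array([proj(im,(C[0]+r*np.cos(x),C[1]+r*np.sin(x),h)) for x in t])
        P=((P-[x0,y0]+.5)*7).astype(np.int32); cv2.polylines(z,[P],True,k,1)
    out.append(z)
cv2.imwrite('pics/ov.png',np.hstack(out)); print(np.hstack(out).shape)
E
```

```text
(560, 798, 3)
```

View pics/ov.png

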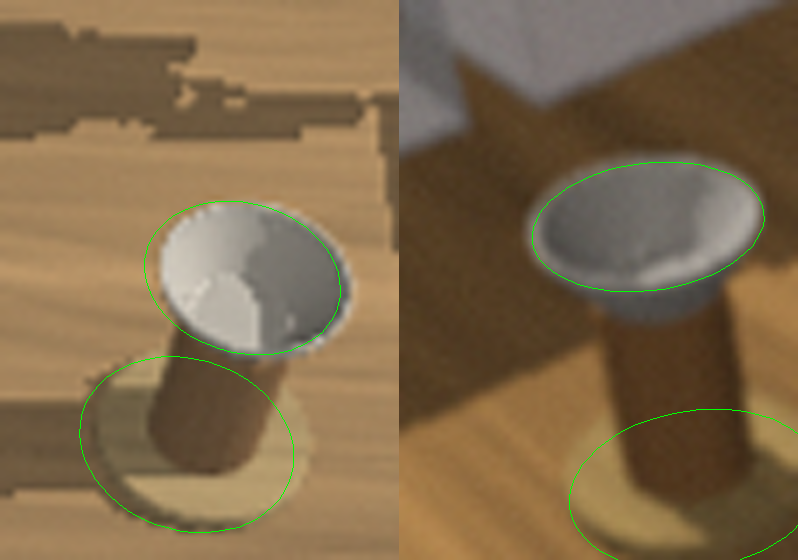

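```bash
python3 - <<'E'
import numpy as np
t=np.arange(0,33)/32; s=10*t**3-15*t**4+6*t**5
for k in range(4):
    print([(round(-2.0*(s[i]-s[8*k]),2),round(17.15*(s[i]-s[8*k]),2),round(-1.553*(s[i]-s[8*k]),3)) for i in range(8*k+1,8*k+9)])
E
```

```text
[(np.float64(-0.0), np.float64(0.0), np.float64(-0.0)), (np.float64(-0.0), np.float64(0.04), np.float64(-0.003)), (np.float64(-0.01), np.float64(0.12), np.float64(-0.011)), (np.float64(-0.03), np.float64(0.28), np.float64(-0.025)), (np.float64(-0.06), np.float64(0.51), np.float64(-0.046)), (np.float64(-0.1), np.float64(0.84), np.float64(-0.076)), (np.float64(-0.15), np.float64(1.26), np.float64(-0.114)), (np.float64(-0.21), np.float64(1.78), np.float64(-0.161))]
[(np.float64(-0.07), np.float64(0.61), np.float64(-0.055)), (np.float64(-0.15), np.float64(1.31), np.float64(-0.119)), (np.float64(-0.24), np.float64(2.09), np.float64(-0.19)), (np.float64(-0.34), np.float64(2.94), np.float64(-0.267)), (np.float64(-0.45), np.float64(3.85), np.float64(-0.349)), (np.float64(-0.56), np.float64(4.81), np.float64(-0.436)), (np.float64(-0.68), np.float64(5.8), np.float64(-0.525)), (np.float64(-0.79), np.float64(6.8), np.float64(-0.616))]
[(np.float64(-0.12), np.float64(1.0), np.float64(-0.091)), (np.float64(-0.23), np.float64(1.99), np.float64(-0.18)), (np.float64(-0.34), np.float64(2.94), np.float64(-0.267)), (np.float64(-0.45), np.float64(3.86), np.float64(-0.349)), (np.float64(-0.55), np.float64(4.71), np.float64(-0.426)), (np.float64(-0.64), np.float64(5.49), np.float64(-0.497)), (np.float64(-0.72), np.float64(6.19), np.float64(-0.56)), (np.float64(-0.79), np.float64(6.8), np.float64(-0.616))]
[(np.float64(-0.06), np.float64(0.52), np.float64(-0.047)), (np.float64(-0.11), np.float64(0.94), np.float64(-0.085)), (np.float64(-0.15), np.float64(1.26), np.float64(-0.115)), (np.float64(-0.17), np.float64(1.5), np.float64(-0.136)), (np.float64(-0.19), np.float64(1.65), np.float64(-0.15)), (np.float64(-0.2), np.float64(1.74), np.float64(-0.157)), (np.float64(-0.21), np.float64(1.77), np.float64(-0.16)), (np.float64(-0.21), np.float64(1.78), np.float64(-0.161))]
```

Emit:
servo_tool(increments=[{"dx": 0, "dy": 0.01, "dz": 0, "ax": 0, "ay": 0, "az": -0.001, "claw": 1}, {"dx": 0, "dy": 0.04, "dz": 0, "ax": 0, "ay": 0, "az": -0.003, "claw": 1}, {"dx": -0.01, "dy": 0.12, "dz": 0, "ax": 0, "ay": 0, "az": -0.011, "claw": 1}, {"dx": -0.03, "dy": 0.28, "dz": 0, "ax": 0, "ay": 0, "az": -0.025, "claw": 1}, {"dx": -0.06, "dy": 0.51, "dz": 0, "ax": 0, "ay": 0, "az": -0.046, "claw": 1}, {"dx": -0.1, "dy": 0.84, "dz": 0, "ax": 0, "ay": 0, "az": -0.076, "claw": 1}, {"dx": -0.15, "dy": 1.26, "dz": 0, "ax": 0, "ay": 0, "az": -0.114, "claw": 1}, {"dx": -0.21, "dy": 1.78, "dz": 0, "ax": 0, "ay": 0, "az": -0.161, "claw": 1}])

```text
clock: 11.03
eef_pos: [519.4, -3.2, 241.3]
tool_rot: [-1.571, 0.0, -1.753]
force: [0.4, 0.3, -2.9]
width: 13.1
```

Emit:
servo_tool(increments=[{"dx": -0.07, "dy": 0.61, "dz": 0, "ax": 0, "ay": 0, "az": -0.055, "claw": 1}, {"dx": -0.15, "dy": 1.31, "dz": 0, "ax": 0, "ay": 0, "az": -0.119, "claw": 1}, {"dx": -0.24, "dy": 2.09, "dz": 0, "ax": 0, "ay": 0, "az": -0.19, "claw": 1}, {"dx": -0.34, "dy": 2.94, "dz": 0, "ax": 0, "ay": 0, "az": -0.267, "claw": 1}, {"dx": -0.45, "dy": 3.85, "dz": 0, "ax": 0, "ay": 0, "az": -0.349, "claw": 1}, {"dx": -0.56, "dy": 4.81, "dz": 0, "ax": 0, "ay": 0, "az": -0.436, "claw": 1}, {"dx": -0.68, "dy": 5.8, "dz": 0, "ax": 0, "ay": 0, "az": -0.525, "claw": 1}, {"dx": -0.79, "dy": 6.8, "dz": 0, "ax": 0, "ay": 0, "az": -0.616, "claw": 1}])

```text
clock: 11.7
eef_pos: [511.4, 65.5, 241.4]
tool_rot: [-1.571, 0.0, -2.371]
force: [-0.2, -0.5, -1.8]
width: 13.0
```

Emit:
servo_tool(increments=[{"dx": -0.12, "dy": 1.0, "dz": 0, "ax": 0, "ay": 0, "az": -0.091, "claw": 1}, {"dx": -0.23, "dy": 1.99, "dz": 0, "ax": 0, "ay": 0, "az": -0.18, "claw": 1}, {"dx": -0.34, "dy": 2.94, "dz": 0, "ax": 0, "ay": 0, "az": -0.267, "claw": 1}, {"dx": -0.45, "dy": 3.86, "dz": 0, "ax": 0, "ay": 0, "az": -0.349, "claw": 1}, {"dx": -0.55, "dy": 4.71, "dz": 0, "ax": 0, "ay": 0, "az": -0.426, "claw": 1}, {"dx": -0.64, "dy": 5.49, "dz": 0, "ax": 0, "ay": 0, "az": -0.497, "claw": 1}, {"dx": -0.72, "dy": 6.19, "dz": 0, "ax": 0, "ay": 0, "az": -0.56, "claw": 1}, {"dx": -0.79, "dy": 6.8, "dz": 0, "ax": 0, "ay": 0, "az": -0.616, "claw": 1}])

```text
clock: 12.37
eef_pos: [503.4, 133.9, 241.3]
tool_rot: [-1.571, -0.0, -2.985]
force: [-0.8, -0.1, -2.6]
width: 13.1
```

Emit:
servo_tool(increments=[{"dx": -0.06, "dy": 0.52, "dz": 0, "ax": 0, "ay": 0, "az": -0.047, "claw": 1}, {"dx": -0.11, "dy": 0.94, "dz": 0, "ax": 0, "ay": 0, "az": -0.085, "claw": 1}, {"dx": -0.15, "dy": 1.26, "dz": 0, "ax": 0, "ay": 0, "az": -0.115, "claw": 1}, {"dx": -0.17, "dy": 1.5, "dz": 0, "ax": 0, "ay": 0, "az": -0.136, "claw": 1}, {"dx": -0.19, "dy": 1.65, "dz": 0, "ax": 0, "ay": 0, "az": -0.15, "claw": 1}, {"dx": -0.2, "dy": 1.74, "dz": 0, "ax": 0, "ay": 0, "az": -0.157, "claw": 1}, {"dx": -0.21, "dy": 1.77, "dz": 0, "ax": 0, "ay": 0, "az": -0.16, "claw": 1}, {"dx": -0.21, "dy": 1.78, "dz": 0, "ax": 0, "ay": 0, "az": -0.161, "claw": 1}])

```text
clock: 13.03
eef_pos: [501.5, 150.4, 241.3]
tool_rot: [-1.571, 0.0, 3.14]
force: [-0.7, 0.3, -2.4]
width: 13.1
```

```bash
python3 - <<'E'
from h import *
w=snap('wrist','w9.png');d=snap('side','d9.png');snap('scene','s9.png');s=read_state();print(s['eef_pos'],s['tool_rot'],s['width'],s['force'],s['torque'],s['qpos'],s['clock'])
a=cv2.imread('pics/d9.png');b=cv2.imread('pics/s9.png')
cv2.imwrite('pics/z9.png',np.hstack([cv2.resize(a[60:260,100:300],(400,400)),cv2.resize(b[80:280,210:410],(400,400))]))
print(projf(w,(501.5,272.5,127)))
E
```

```text
[501.57388188 150.24007626 241.35904078] [-1.57078649e+00  9.34707818e-05  3.14015332e+00] 13.178909577019278 [ 0.2777946   0.41088268 -2.92328544] [-0.03382037  0.01992289  0.0464117 ] [-0.90740474  0.57293721  0.87691491  1.87100632 -0.53688402  0.95236621
 -1.35696492] 13.1833
(np.float64(134.0631574655173), np.float64(185.48686284916533))
```

View pics/w9.png

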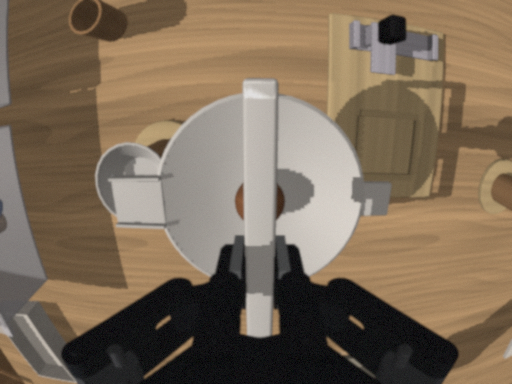

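View pics/z9.png

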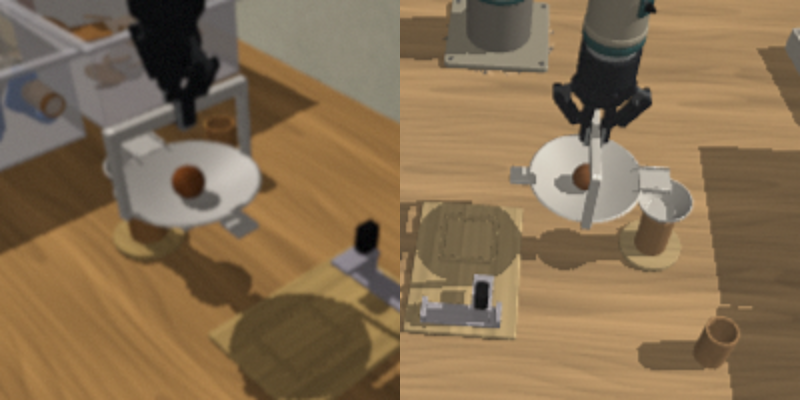

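```bash
python3 - <<'E'
from h import *
w=load('w9.png'); a=cv2.imread('pics/w9.png')
print('lip end',atz(w,109.5,179,172,True),atz(w,116,226,168,True),atz(w,112.5,202,167.6,True))
z=cv2.resize(a[120:250,70:200],None,fx=4.5,fy=4.5,interpolation=cv2.INTER_CUBIC)
for C,k in [((501.5,272.5),(0,255,0)),((501.5,276),(0,0,255))]:
    P=np.array([projf(w,(C[0]+42*np.cos(t),C[1]+42*np.sin(t),127)) for t in np.linspace(0,6.28,80)])
    cv2.polylines(z,[((P-[70,120]+.5)*4.5).astype(np.int32)],True,k,1)
cv2.imwrite('pics/ov2.png',z)
E
```

```text
lip end [521.68752238 273.42860548 172.        ] [477.37051639 277.32755108 168.        ] [499.87559553 276.59761043 167.6       ]
```

View pics/ov2.png

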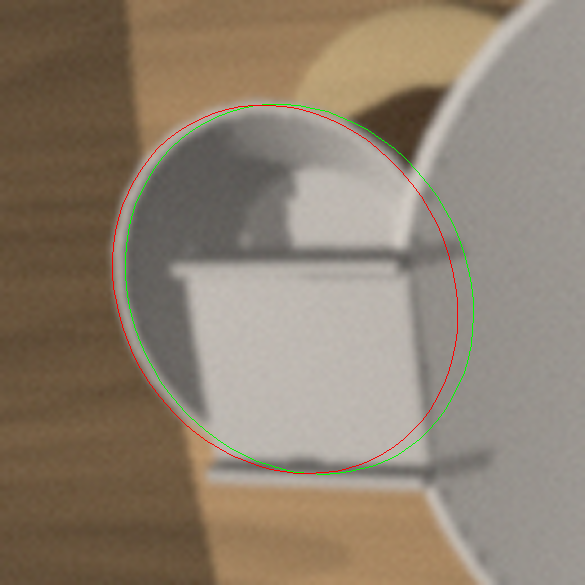

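Emit:
servo_tool(increments=[{"dx": 0, "dy": 0, "dz": 0, "ax": 0, "ay": 0, "az": 0, "claw": 1}, {"dx": 0, "dy": 0, "dz": 0, "ax": 0, "ay": 0, "az": 0, "claw": 1}, {"dx": 0, "dy": 0, "dz": 0, "ax": 0, "ay": 0, "az": 0, "claw": 1}, {"dx": 0, "dy": 0, "dz": 0, "ax": 0, "ay": 0, "az": 0, "claw": 1}, {"dx": 0, "dy": 0, "dz": 0, "ax": 0, "ay": 0, "az": 0, "claw": 1}, {"dx": 0, "dy": 0, "dz": 0, "ax": 0, "ay": 0, "az": 0, "claw": 1}, {"dx": 0, "dy": 0, "dz": 0, "ax": 0, "ay": 0, "az": 0, "claw": 1}, {"dx": 0, "dy": 0, "dz": 0, "ax": 0, "ay": 0, "az": 0, "claw": 1}])

```text
clock: 13.85
eef_pos: [501.5, 150.5, 241.3]
tool_rot: [-1.571, -0.0, 3.14]
force: [0.6, -0.1, -3.0]
width: 12.8
```

```bash
python3 - <<'E'
from h import *
w=snap('wrist','w10.png');b=snap('scene','s10.png');d=snap('side','d10.png');s=read_state();print(s['eef_pos'],s['tool_rot'],s['width'],s['force'],np.abs(s['qd']).max(),s['clock'])
for nm,im in (('scene',b),('side',d)):
    h=cv2.cvtColor(im['color'],cv2.COLOR_RGB2HSV); u,v=proj(im,(501.5,150.4,163.6)); 
    m=((h[...,0]<14)&(h[...,1]>140)).astype(np.uint8); yy,xx=np.indices(m.shape); m[(xx-u)**2+(yy-v)**2>20**2]=0
    q=np.argwhere(m); c=q.mean(0); print(nm,len(q),(u,v),c[::-1],atz(im,c[1],c[0],163.6))
    # lock black grip: dock (660.?,10.8) top
    print('grip pred',proj(im,(660,10.6,96.5)))
E
```

```text
[501.51927755 150.48114274 241.30354929] [-1.57080426e+00 -1.39144761e-06  3.14035859e+00] 12.910958353175602 [-1.27709295  0.19011271 -2.87958759] 0.0036238235502880794 14.0
scene 50 (np.float64(302.00313186929105), np.float64(168.71306834441566)) [300.94 168.18] [499.70054308 147.29219761 163.6       ]
grip pred (np.float64(250.85764555411802), np.float64(223.50390755622206))
side 166 (np.float64(193.92432278112673), np.float64(150.37114636243373)) [193.55421687 150.43975904] [500.70013261 150.75467157 163.6       ]
grip pred (np.float64(282.22082302083845), np.float64(171.8209088037538))
```

View pics/s10.png

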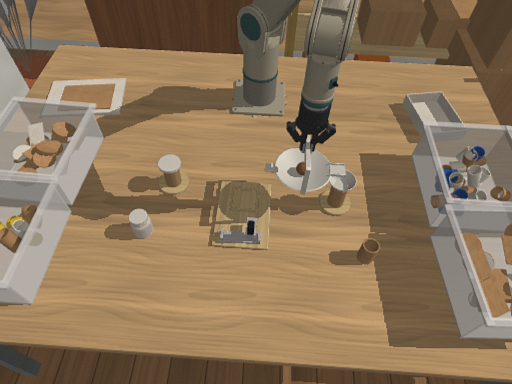

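The ball is centred within about 1–3 mm. The lock is at its stop, with the grip at pixel (250, 224) as predicted. Post, jar and tube are where they started, so I'm handing in.

```bash
python3 -c "from h import *; print(finish_job())"
```

```text
the job is handed in; nothing more can be done
None
```

I slid the lock to its open end stop, lifted the tray straight out by its arch, gave it a quarter turn, and handed the job in at 14 s. No verdict was reported, so the figures below are my own last checks.

- **Lock:** it travelled 56 mm until the pushing force rose with no further movement. That matches a start of about 4 mm and fully open at 60 mm. In the last picture the grip is still at the open end.
- **Tray:** it hangs still and level from the fingers. The tool shows no measurable tilt, and the wrist force is about 3 N, which fits the tray's weight.
- **Turn:** the heading is within about 0.01 rad of a quarter turn from the docked heading.
- **Lip:** its end is about 40 mm above the funnel rim. It measures within about 5 mm of the funnel centre sideways.
- **Ball:** within 1 mm of the dish centre in the side view and about 4 mm in the scene view, where the arch partly hides it.
- **Bystanders:** tower, post, jar and tube look unmoved in the last scene picture.

**Disagreements:**
- **Tongue clearance:** with the lock fully open, the tongue's edge lined up with the tab's edge within about 1 mm, although the text says it is clear from 32 mm. I moved the tray about 2 mm and turned it 0.018 rad away within the seat's play, and it lifted freely.
- **Funnel position:** the camera estimates of the funnel centre differed by up to 9 mm along y. I aimed at y = 272.5 mm, and the last wrist picture suggested about 275 mm.

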